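Put the handled cutting board away between the two boards in the bin

ROBOT

A 7-joint arm with a two-finger parallel gripper is mounted at the origin on the work surface. World frame = base frame: x ahead of the robot, y to its left, z up, the work surface at z = 0. Lengths are in m, angles in degrees, forces in N, time in s.
With the tool pointing down it reaches from about 0.4 to 0.925 m from the base axis. Payload 5.6 kg.
Tool frame: the origin (TCP) lies midway between the tips of the shut fingers; the grasp point (between the pads) lies 19 mm behind it (manip.hold_point_z is the distance from the TCP to the grasp point, in m); x points along the fingers, y is the direction in which the jaws open and shut, and the axes are right-handed (so a half turn about x gives the same grasp; the last joint's range is limited). The gripper opens to 85 mm and grips with 20 to 120 N. Pads are 22 mm wide; open, the fingers measure 114 mm over their backs; the gripper's body (76 mm by 85 mm) begins 54 mm behind the grasp point. The pads swing forward as they close: fully open they stand 13 mm farther back than shut.
Start: joints at [74.485, 26.786, -0.665, 91.828, 0.344, 61.387, -3.226], TCP at [0.147, -0.633, 0.231] pointing down, gripper open.
Joint ranges: [-144.91, 144.91], [-17.63, 115.5], [-89.93, 88.59], [15.96, 139.68], [-74.01, 254.01], [8.47, 105.57], [-167.45, 167.45]. Speed limits (degrees/s): [147.25, 147.25, 180, 180, 180, 180, 180].

INTERFACE

Orientations are given as a 3x3 rotation matrix whose columns are the frame's x, y, z axes.
In Python, from station import readout, grab_frame, manip gives the robot as it stands.
- The arm moves only by the shell command python3 -m pendant 'ROWS' [OPENING] [FORCE]. ROWS is JSON, a list of rows, each a list of 2 entries, a list of its own where there are three numbers: the shift along the tool's x, y, z in cm, then the turn about the tool's x in degrees. In form: [[[tx, ty, tz], spin], ...]. A call has exactly 8 rows; each row is the pose to reach, as a shift and turn from the pose commanded when the call began, along the tool's axes at that moment; what a row does not reach only later rows make up. A row lasts 1/10 s, in which the tool goes at most 50 mm and 8.59 degrees, less where a joint would pass 70% of its speed; a pose out of reach is approached as far as the arm can. A call with a gripper value outside its range is refused whole. OPENING is the opening, from 0 (shut) to 1 (fully open), set as the call begins (- or left out, the last holds). The fingers move at their own pace and stop on an object; FORCE is the grip in N (left out, the last holds). Time passes only in rows, so rows that repeat a pose let the fingers close, or fill a call up. It gives the time, the measured TCP pose, the force and the opening at its end, in the units of the state.
- readout.sense(): the state, without advancing time (a new reading comes with each control period).
- grab_frame(name): name is "scene" or "top"; returns a dict with "color" (480x640x3 uint8, blue, green, red), "range_z" (480x640 float32, m along the optical axis (not along the pixel's ray), 0 where there is no reading), "mtx" (3x3 intrinsics, pixels), "R" (3x3) and "t" (3): a world point X has camera coordinates R X + t. Camera axes: x right, y down, z forward; pixel columns grow to the right and rows downward; lengths in m; the calibration is good to about 2 mm. A picture is of the moment at which its call begins.
- manip.finish_job(): hands the job in, once; it reports no verdict.
The state is a dict: "time": time; "qpos": joint angles; "joint_vel": joint speeds; "joint_torque": joint torques, N m; "eef_pos": TCP position; "ee_rot": TCP orientation; "ft_force": force on the tool from outside, world axes, zero at the start; "torque": the same for the moment, N m; "grip_width": opening from 0.0 (shut) to 1.0 (fully open).
Only numpy, scipy, OpenCV 4.12 (cv2) and the standard library are available. Lean on these libraries where they do the work, as an engineer would, in place of code of your own. Each camera call takes 0.05 s, during which the arm holds its last target.

TASK

Take the white cutting board with the narrow handle out of the wire draining stand and put it away in the steel storage bin: slide it down, handle up, between the two small white boards that lean apart there, pushing them aside with it. Keep hold of it until it is nearly at the floor of the bin, then let go so that all three boards stand upright side by side in the bin.

Things in the scene. Friction and masses are not known exactly. Their poses are not given: they have to be found in the camera images.
- paddle: White paddle board, 15 mm thick (local y), upright in a wire stand beside a handleless white board and a steel lid (90 mm pitch, order varies, max 130 mm above table). Body 130 mm (x) by 120 high; centred on top a handle 40 (x) by 70 high: 190 in all, 0.3 kg. Origin: centre of underside, z up, 10 mm above the table at first. Hoops hold its lowest 38 mm with 1-2 mm play: lifts straight out by the handle.
- bin: Open steel storage bin, fixed. Inside 170 mm long (local x), 64 mm wide (local y); walls 4 mm thick; floor 6 mm above the table. Long walls rise 80 mm above the floor, the short ends only 30 mm. Origin: centre of underside, z up. Bin and draining stand change sides from start to start.
- board_a: One of two alike small white boards in the bin, without handles: 150 mm long (local x), 15 thick (y), 110 high (z), 0.22 kg, loose. Origin: centre of underside. On the bin's +y side, leaning outwards about 10 degrees on that long wall's top; its top about 117 mm above the table.
- board_b: The other small board, same size, on the bin's -y side, leaning outwards on the other long wall. The gap between the two, centred on the bin's width, is about 44 mm at their tops and 6 mm at their feet; pushing the 15 mm paddle board down between them slides their feet apart (a few newtons).
Not all that is in view belongs to the job. Leave any purple look-alike of the paddle alone.

How it is judged:
By the outcome, as a careful person would: the job done as asked, in the order asked, and still so for the second after the job is handed in, with the robot touching nothing.
It also fails if it takes over 42 s, if anything falls off the work surface, if the arm or the gripper's body presses on something with over 40 N, if the wrist force passes 120 N, or if a joint passes its speed limit or range.

## Working session

There is one attempt and no reset: what is moved stays moved. The work goes in short steps, Python scripts to look and compute and a shell command to move; the robot and the scene stay as the last step left them, time stands still between calls to the robot, and variables do not carry over. Pictures are saved under pics/ and viewed, and the job is handed in when it is done.

```bash
mkdir -p pics; ls; python3 - <<'E'
from station import readout, grab_frame, manip
import cv2,numpy as np,pickle
s=readout.sense(); print(s)
print(manip.hold_point_z)
for n in("scene","top"):
    f=grab_frame(n); cv2.imwrite(f"pics/{n}0.png",f["color"]); pickle.dump(f,open(f"{n}0.pkl","wb"))
    print(n,f["mtx"],f["R"],f["t"],-f["R"].T@f["t"])
E
```

```text
pics
{'time': 0.0, 'qpos': array([74.4857927 , 26.8362277 , -0.6636088 , 91.88216383,  0.34237621,
       61.38601985, -3.22553794]), 'joint_vel': array([-0.04183684,  0.012087  ,  0.00210635, -0.04334432,  0.02590005,
       -0.00294325, -0.04731055]), 'joint_torque': array([-5.72236295e-04, -5.32386267e+01,  2.12075404e-02, -2.51305157e+01,
        1.14510540e-02,  7.83324387e-03,  1.88068867e-06]), 'eef_pos': array([ 0.14657538, -0.63267688,  0.23032675]), 'ee_rot': array([[-5.12484432e-04,  2.25721190e-01, -9.74191809e-01],
       [ 1.71282917e-03, -9.74190310e-01, -2.25721744e-01],
       [-9.99998402e-01, -1.78430303e-03,  1.12635528e-04]]), 'ft_force': array([-0.48216067, -0.46724733,  0.00334291]), 'torque': array([-0.00260446, -0.00616214,  0.02225685]), 'grip_width': 1.0005296020781596}
0.0187
scene [[494.65534306   0.         315.56062027]
 [  0.         494.65534306 239.48111213]
 [  0.           0.           1.        ]] [[ 0.75184887  0.65920498 -0.01311768]
 [ 0.55625698 -0.64486282 -0.52414704]
 [-0.35397944  0.38678255 -0.85152675]] [-0.31233297 -0.29587153  1.16424591] [ 0.81152691 -0.43521511  0.83220927]
top [[477.73756447   0.         319.20544992]
 [  0.         477.73756447 248.75856455]
 [  0.           0.           1.        ]] [[ 0.01266288 -0.99983229  0.01323071]
 [-0.98965811 -0.01442261 -0.14271938]
 [ 0.14288627 -0.01128664 -0.98967476]] [-0.1003383   0.46145532  1.00219026] [ 0.31475434 -0.08235472  1.05902857]
```

View pics/scene0.png

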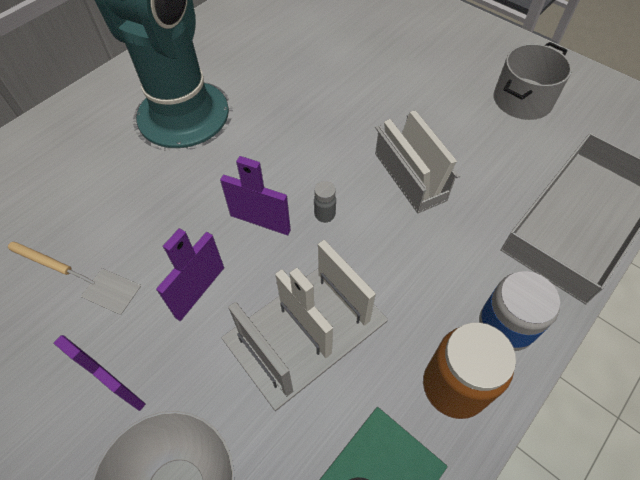

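View pics/top0.png

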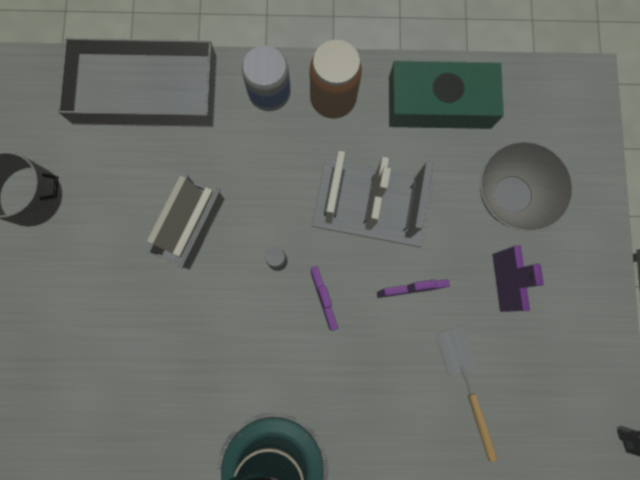

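The scene view shows the stand at about (300,335): a handleless board at (345,283), a white board with a handle at (303,310), and the lid at (262,350). The bin with its two leaning boards is at (415,165). There are purple look-alikes at (255,195), (190,275) and (100,372). The only white board with a handle is the middle one in the stand. I'll confirm that in a crop and measure.

```bash
cat > h.py <<'E'
import numpy as np,cv2,pickle
def world(f):
    z=f["range_z"].astype(float);v,u=np.mgrid[0:480,0:640]
    K=f["mtx"];c=np.stack([(u-K[0,2])/K[0,0]*z,(v-K[1,2])/K[1,1]*z,z],-1)
    return (c-f["t"])@f["R"]
def white(f):
    h=cv2.cvtColor(f["color"],cv2.COLOR_BGR2HSV); return h
E
python3 - <<'E'
from h import *
for n,(x,y,w,hh) in {"scene":(210,80,270,340),"top":(130,130,320,150)}.items():
    f=pickle.load(open(n+"0.pkl","rb")); k=1.7 if n=="scene" else 2.5
    cv2.imwrite(f"pics/{n}crop.png",cv2.resize(f["color"][y:y+hh,x:x+w],None,fx=k,fy=k,interpolation=cv2.INTER_CUBIC))
f=pickle.load(open("top0.pkl","rb")); W=world(f)
for (u,v) in [(384,165),(384,180),(376,208),(335,180),(338,155),(330,213),(418,195),(270,330),(190,220),(170,215),(205,230)]:
    print((u,v),W[v,u].round(4),f["color"][v,u])
E
```

```text
(384, 165) [ 0.6205 -0.2211  0.1335] [154 166 165]
(384, 180) [ 0.5702 -0.2113  0.198 ] [158 170 168]
(376, 208) [ 0.5326 -0.2051  0.1299] [157 169 167]
(335, 180) [ 0.5896 -0.123   0.1272] [157 169 168]
(338, 155) [ 0.6416 -0.1286  0.1286] [146 158 159]
(330, 213) [ 0.5255 -0.1142  0.1095] [74 81 80]
(418, 195) [ 0.5748 -0.3015  0.0761] [56 59 58]
(270, 330) [0.2869 0.0107 0.0004] [111 116 113]
(190, 220) [0.5056 0.1669 0.1149] [152 164 163]
(170, 215) [0.5174 0.2106 0.1047] [72 80 81]
(205, 230) [0.5018 0.1566 0.0259] [50 55 54]
```

View pics/scenecrop.png

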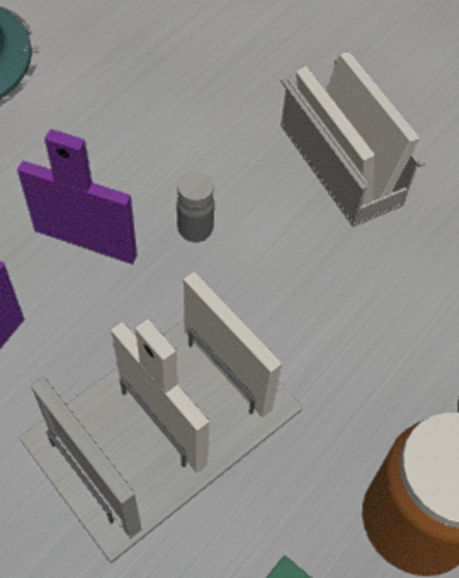

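View pics/topcrop.png

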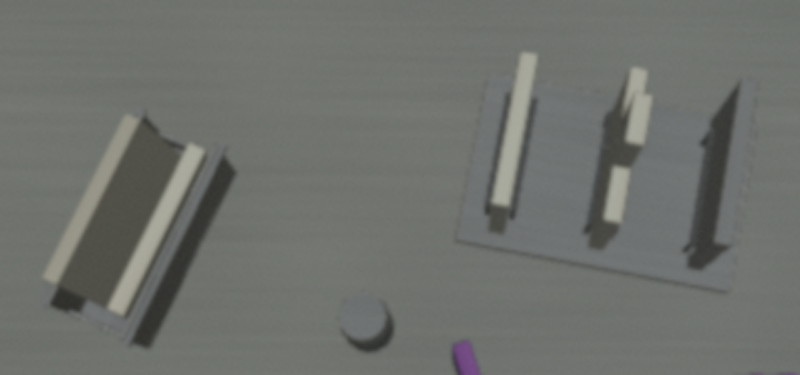

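Confirmed: the white board with the narrow handle is the middle one, with its handle top at top-view (384,180), height 0.198. That fits the expected 0.200. Next I'll measure its pose and the bin's.

```bash
cat >> h.py <<'E'
def cast(f,uv,z):
    uv=np.atleast_2d(uv).astype(float);K=f["mtx"]
    d=np.c_[(uv[:,0]-K[0,2])/K[0,0],(uv[:,1]-K[1,2])/K[1,1],np.ones(len(uv))]@f["R"]
    c=-f["R"].T@f["t"]; return c+d*((z-c[2])/d[:,2])[:,None]
E
python3 - <<'E'
from h import *
for n,roi in {"top":(145,145,250,120),"scene":(225,100,240,300)}.items():
    f=pickle.load(open(n+"0.pkl","rb")); W=world(f); g=f["color"].min(2)
    x,y,w,h=roi
    m=np.zeros_like(g); m[y:y+h,x:x+w]=(g[y:y+h,x:x+w]>(128 if n=="top" else 165))
    m&=(W[...,2]>0.09).astype(np.uint8)
    k,l,st,c=cv2.connectedComponentsWithStats(m,connectivity=4)
    for i in range(1,k):
        if st[i,4]<25: continue
        vv,uu=np.nonzero(l==i); zz=W[vv,uu,2]; z=np.median(zz)
        zp=min([0.2,0.13,0.115],key=lambda a:abs(a-z))
        P=cast(f,np.c_[uu,vv],zp)[:,:2]
        r=cv2.minAreaRect((P*1000).astype(np.float32))
        (cx,cy),(a,b),ang=r
        if a<b: ang+=90
        Q=np.median(W[vv,uu],0)
        print(n,c[i].round(1),"n",st[i,4],"z",z.round(4),"plane",zp,"rect c",round(cx,1),round(cy,1),"size",round(max(a,b),1),round(min(a,b),1),"ang",round(ang,1),"dep",Q.round(4),"mean",P.mean(0).round(4))
E
```

```text
top [335.6 180.9] n 407 z 0.1253 plane 0.13 rect c 587.5 -124.2 size 127.5 13.2 ang 169.7 dep [ 0.5876 -0.1249  0.1253] mean [ 0.5871 -0.1242]
top [384.9 171.7] n 221 z 0.1995 plane 0.2 rect c 586.1 -212.9 size 56.1 18.7 ang 179.5 dep [ 0.5864 -0.2165  0.1995] mean [ 0.5857 -0.2128]
top [165.6 209.4] n 362 z 0.1156 plane 0.115 rect c 528.3 216.3 size 146.2 10.1 ang 156.9 dep [0.525  0.2169 0.1156] mean [0.5268 0.2168]
top [192.1 220.8] n 489 z 0.1158 plane 0.115 rect c 504.3 162.4 size 147.7 12.9 ang 156.5 dep [0.5035 0.1625 0.1158] mean [0.5042 0.1625]
top [376.6 207.4] n 146 z 0.1304 plane 0.13 rect c 534.1 -206.3 size 43.3 13.5 ang 169.6 dep [ 0.534  -0.2068  0.1304] mean [ 0.5339 -0.2062]
scene [433.4 136.7] n 337 z 0.1158 plane 0.115 rect c 528.8 218.3 size 149.0 11.6 ang 156.7 dep [0.5326 0.2154 0.1158] mean [0.5313 0.2172]
scene [407.  146.3] n 410 z 0.1155 plane 0.115 rect c 504.6 164.7 size 149.2 13.5 ang 156.7 dep [0.5083 0.1627 0.1155] mean [0.507  0.1636]
scene [346.5 268.7] n 568 z 0.1247 plane 0.13 rect c 591.3 -124.7 size 127.2 13.2 ang 169.9 dep [ 0.5926 -0.123   0.1247] mean [ 0.593  -0.1251]
scene [301.  279.1] n 223 z 0.1995 plane 0.2 rect c 576.7 -211.6 size 38.3 13.4 ang 169.9 dep [ 0.5767 -0.2115  0.1995] mean [ 0.5768 -0.2117]
scene [284.1 278.5] n 147 z 0.1297 plane 0.13 rect c 533.3 -203.7 size 40.0 13.2 ang 169.6 dep [ 0.5291 -0.2039  0.1297] mean [ 0.5297 -0.2038]
scene [319.9 319.4] n 242 z 0.1297 plane 0.13 rect c 618.0 -218.9 size 44.3 13.4 ang 170.1 dep [ 0.6186 -0.219   0.1297] mean [ 0.6183 -0.219 ]
scene [457.5 351. ] n 674 z 0.1599 plane 0.13 rect c 799.8 -125.0 size 82.2 23.1 ang 122.3 dep [ 0.8013 -0.1389  0.1599] mean [ 0.8021 -0.1244]
```

```bash
python3 -m pendant '[[[-0.5,-1,-1.6],1],[[-1,-3,-5],3],[[-1.5,-5.2,-8.5],5],[[-2,-7.4,-12],7],[[-2,-9.6,-15.6],9],[[-2,-11.8,-19.2],11],[[-2,-14,-22.8],12],[[-2,-15.7,-25.7],12]]' 1 40
cat >> h.py <<'E'
from station import readout
def go(xyz,yaw,s=None):
    s=s or readout.sense();R=s["ee_rot"];d=R.T@(np.array(xyz)-s["eef_pos"])*100
    cur=np.degrees(np.arctan2(R[1,1],R[0,1]));sp=(cur-yaw+180)%360-180
    print("tcp",s["eef_pos"].round(4),"yaw",cur.round(2),"tilt",R[2,0].round(5),"delta cm",d.round(2),"spin",sp.round(2),"q",s["qpos"].round(1),"F",s["ft_force"].round(1),"t",s["time"],"w",round(s["grip_width"],3))
E
python3 -c "
from h import *
go([.5762,-.2114,.25],-100.2)"
```

```text
time: 0.9
eef_pos: [0.3633, -0.4198, 0.2511]
ee_rot: [[-0.0, 0.02, -1.0], [0.001, -1.0, -0.02], [-1.0, -0.001, -0.0]]
ft_force: [0.9, -0.2, -0.9]
grip_width: 1.001
tcp [ 0.3633 -0.4198  0.2511] yaw -88.86 tilt -1.0 delta cm [  0.12 -20.42 -21.7 ] spin 11.34 q [ 50.3  16.8  -5.6 103.8   1.8  59.5 -44.8] F [ 0.9 -0.2 -0.9] t 0.9 w 1.001
```

```bash
python3 -m pendant '[[[0,-1.5,-1.6],2],[[0,-4.5,-4.8],4],[[0,-7.5,-8],6],[[0,-10.5,-11.2],8],[[0,-13.5,-14.4],10],[[0,-16.5,-17.6],11.3],[[0,-19.2,-20.4],11.3],[[0,-20.4,-21.7],11.3]]'
python3 - <<'E'
from h import *
from station import grab_frame
go([.5762,-.2114,.149],-100.2)
f=grab_frame("scene");cv2.imwrite("pics/s1.png",f["color"][60:420,180:500])
E
```

```text
time: 1.7
eef_pos: [0.5771, -0.21, 0.2508]
ee_rot: [[0.0, -0.173, -0.985], [0.002, -0.985, 0.173], [-1.0, -0.002, 0.0]]
ft_force: [0.2, -0.1, -0.5]
grip_width: 0.997
tcp [ 0.5771 -0.21    0.2508] yaw -99.94 tilt -1.0 delta cm [10.18  0.18  0.06] spin 0.26 q [ 25.   22.9 -10.6  95.4   4.5  62.1 -86.8] F [ 0.2 -0.1 -0.5] t 1.7 w 0.997
```

View pics/s1.png

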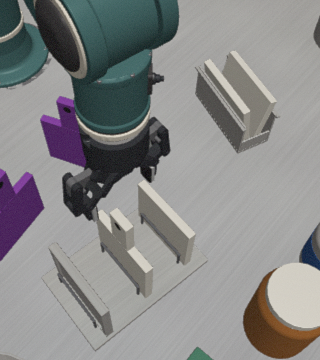

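The gripper stands above the handle, at crop (120,215), with its jaws across the board's thickness. Next I descend and close.

```bash
python3 -m pendant '[[[0.5,0.18,0.06],0.26],[[2,0.18,0.06],0.26],[[4,0.18,0.06],0.26],[[6,0.18,0.06],0.26],[[8,0.18,0.06],0.26],[[9.5,0.18,0.06],0.26],[[10.2,0.18,0.06],0.26],[[10.2,0.18,0.06],0.26]]' && python3 -m pendant '[[[0,0,0],0],[[0,0,0],0],[[0,0,0],0],[[0,0,0],0],[[0,0,0],0],[[0,0,0],0],[[0,0,0],0],[[0,0,0],0]]' 0 60
python3 - <<'E'
from h import *
from station import grab_frame
go([.5762,-.2114,.149],-100.2)
f=grab_frame("scene");cv2.imwrite("pics/s2.png",f["color"][60:420,180:500])
E
```

```text
time: 2.55
eef_pos: [0.5728, -0.2167, 0.148]
ee_rot: [[-0.002, -0.184, -0.983], [0.0, -0.983, 0.184], [-1.0, 0.0, 0.002]]
ft_force: [1.0, 0.1, -0.0]
grip_width: 1.001
time: 3.35
eef_pos: [0.5745, -0.2147, 0.1498]
ee_rot: [[0.001, -0.182, -0.983], [0.001, -0.983, 0.182], [-1.0, -0.001, -0.001]]
ft_force: [-0.6, 5.4, 4.7]
grip_width: 0.168
tcp [ 0.5745 -0.2147  0.1498] yaw -100.46 tilt -1.0 delta cm [ 0.08 -0.36 -0.1 ] spin -0.26 q [ 24.8  29.   -9.8 100.6   6.   50.9 -88. ] F [-0.6  5.4  4.7] t 3.35 w 0.168
```

View pics/s2.png

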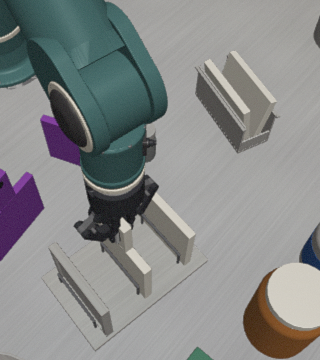

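```bash
python3 -m pendant '[[[0,-0.2,0],0],[[-0.5,-0.3,0],0],[[-1.5,-0.3,0],0],[[-3,-0.3,0],0],[[-5,-0.3,0],0],[[-7,-0.3,0],0],[[-8.5,-0.3,0],0],[[-9,-0.3,0],0]]' && python3 -m pendant '[[[-1,0,0],0],[[-2.5,0,0],0],[[-4,0,0],0],[[-5.5,0,0],0],[[-7,0,0],0],[[-7.5,0,0],0],[[-7.5,0,0],0],[[-7.5,0,0],0]]'
python3 - <<'E'
from h import *
from station import grab_frame
go([.5165,.1904,.315],-113.3)
f=grab_frame("scene");cv2.imwrite("pics/s3.png",f["color"][0:420,180:500])
f=grab_frame("top");cv2.imwrite("pics/t3.png",f["color"][100:350,130:480])
E
```

```text
time: 4.2
eef_pos: [0.5754, -0.2138, 0.2419]
ee_rot: [[0.004, -0.183, -0.983], [-0.002, -0.983, 0.183], [-1.0, 0.001, -0.004]]
ft_force: [-0.7, 0.3, -4.3]
grip_width: 0.168
time: 5.0
eef_pos: [0.5742, -0.2129, 0.3137]
ee_rot: [[-0.001, -0.182, -0.983], [0.0, -0.983, 0.182], [-1.0, -0.0, 0.001]]
ft_force: [-0.6, 0.1, -4.2]
grip_width: 0.166
tcp [ 0.5742 -0.2129  0.3137] yaw -100.51 tilt -1.0 delta cm [ -0.11 -38.61  13.03] spin 12.79 q [ 25.3  19.8 -10.5  91.4   3.8  69.2 -86.5] F [-0.6  0.1 -4.2] t 5.0 w 0.166
```

View pics/s3.png

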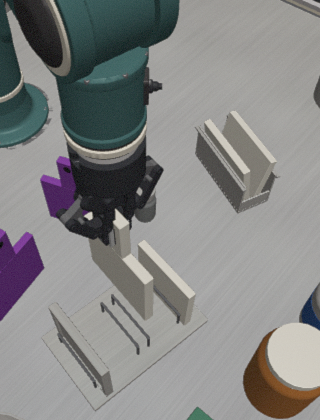

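The paddle is out of the stand, held plumb, and its underside is about 0.17 up, which clears its neighbours. I move across to the bin.

```bash
python3 -m pendant '[[[0,-1,0.3],1],[[0,-3.5,1.2],2],[[0,-6.2,2.1],3],[[0,-9,3],4],[[0,-12,4],5],[[0,-15,5],6],[[0,-17.5,6],7],[[0,-19,6.5],7]]' && python3 -c "
from h import *
go([.5165,.1904,.315],-113.3)"
```

```text
time: 5.9
eef_pos: [0.5444, -0.0115, 0.3137]
ee_rot: [[-0.001, -0.298, -0.954], [0.001, -0.954, 0.298], [-1.0, -0.001, 0.002]]
ft_force: [-0.9, 0.6, -3.4]
grip_width: 0.169
tcp [ 0.5444 -0.0115  0.3137] yaw -107.35 tilt -1.0 delta cm [ -0.1  -18.44   8.68] spin 5.95 q [  11.1   13.3  -15.8  100.3    3.8   67.  -113.2] F [-0.9  0.6 -3.4] t 5.9 w 0.169
```

```bash
python3 -m pendant '[[[0,-1,0.4],1],[[0,-3.4,1.6],2],[[0,-6.2,2.9],3],[[0,-9,4.2],4],[[0,-12,5.6],5],[[0,-15,7.1],6],[[0,-17.5,8.2],6],[[0,-18.4,8.7],6]]' && python3 -m pendant '[[[0,0,0],0],[[0,0,0],0],[[0,0,0],0],[[0,0,0],0],[[0,0,0],0],[[0,0,0],0],[[0,0,0],0],[[0,0,0],0]]' && python3 - <<'E'
from h import *
from station import grab_frame
go([.5165,.1904,.22],-113.3)
for n in("scene","top"):
    f=grab_frame(n);pickle.dump(f,open(n+"4.pkl","wb"));cv2.imwrite(f"pics/{n}4.png",f["color"])
E
```

```text
time: 6.7
eef_pos: [0.5164, 0.1907, 0.3138]
ee_rot: [[-0.001, -0.395, -0.919], [0.001, -0.919, 0.395], [-1.0, -0.001, 0.002]]
ft_force: [0.2, -0.2, -3.3]
grip_width: 0.166
time: 7.5
eef_pos: [0.5177, 0.1872, 0.3143]
ee_rot: [[0.0, -0.399, -0.917], [-0.0, -0.917, 0.399], [-1.0, 0.0, -0.0]]
ft_force: [0.7, -0.4, -3.3]
grip_width: 0.168
tcp [0.5177 0.1872 0.3143] yaw -113.52 tilt -1.0 delta cm [ 9.43 -0.24  0.24] spin -0.22 q [  -5.2   14.5  -21.7   99.2    5.8   67.3 -142.1] F [ 0.7 -0.4 -3.3] t 7.5 w 0.168
```

View pics/scene4.png

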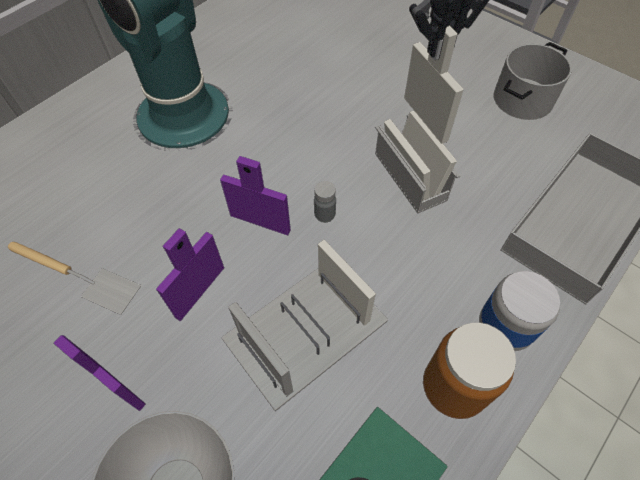

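View pics/top4.png

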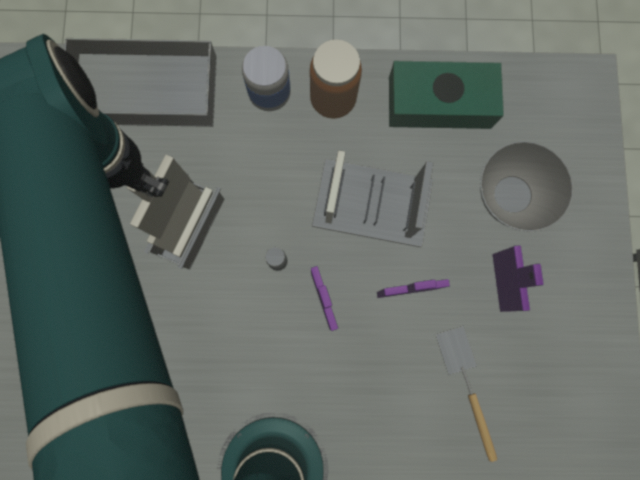

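The paddle hangs above the bin. Scene face corners are near (408,50) and (462,90), and the bottom corner is about (405,105). I check the face plane and extent from the depth, and the bin's along-axis centre from its rim.

```bash
python3 - <<'E'
from h import *
C=np.array([.5165,.1904]);
th=np.radians(156.7);a=np.array([np.cos(th),np.sin(th)]);n=np.array([a[1],-a[0]])
print("a",a,"n",n)
f=pickle.load(open("scene4.pkl","rb"));W=world(f)
m=np.zeros((480,640),bool);m[30:150,395:470]=1
m&=(W[...,2]>.19)&(W[...,2]<.285)&(f["color"].min(2)>90)
P=W[m];c=P.mean(0);vt=np.linalg.svd(P-c)[2];nn=vt[2]
print("N",len(P),"face centre a,n:",(c[:2]-C)@a,(c[:2]-C)@n,c[2],"normal",nn,"axis ang",np.degrees(np.arctan2(nn[1],nn[0]))-90)
ua=(P[:,:2]-C)@a; print("extent along",np.percentile(ua,[.5,99.5]))
m2=np.zeros((480,640),bool);m2[30:150,395:470]=1
m2&=(W[...,2]>.285)&(W[...,2]<.302);Q=W[m2];print("top strip n",len(Q),np.percentile((Q[:,:2]-C)@n,[2,98]),np.percentile((Q[:,:2]-C)@a,[2,98]))
for nme in("scene0","top0"):
    g=pickle.load(open(nme+".pkl","rb"));V=world(g);A=(V[...,:2]-C)@a;N=(V[...,:2]-C)@n;z=V[...,2]
    s=(np.abs(A)<.12)&(np.abs(N)<.06)
    for lo,hi in((.03,.04),(.078,.09),(.1,.118)):
        k=s&(z>lo)&(z<hi);print(nme,lo,k.sum(),"A",np.percentile(A[k],[1,99]).round(4),"N",np.percentile(N[k],[1,99]).round(4))
E
```

```text
a [-0.91844638  0.3955455 ] n [0.3955455  0.91844638]
N 410 face centre a,n: -0.04485400623146299 -0.004553292770936289 0.23700894991149368 normal [-0.34676827 -0.93794333 -0.00375195] axis ang -200.28992381371512
extent along [-0.06953864  0.06108082]
top strip n 657 [-0.01101631  0.00384705] [-0.0681512   0.05768609]
scene0 0.03 361 A [-0.0859  0.0866] N [-0.0366  0.034 ]
scene0 0.078 905 A [-0.0883  0.0934] N [-0.0422  0.0409]
scene0 0.1 1434 A [-0.0747  0.0731] N [-0.0363  0.0363]
top0 0.03 346 A [-0.0856  0.0914] N [-0.0387  0.0308]
top0 0.078 813 A [-0.0879  0.0934] N [-0.0442  0.0388]
top0 0.1 1328 A [-0.0733  0.0731] N [-0.0384  0.0348]
```

The paddle sits 3 mm off laterally and about 5 mm along, and both corrections are small. The bin rim agrees with the estimated centre. I descend with the correction, quickly at first, then slowly between the boards.

```bash
python3 -m pendant '[[[0.5,-0.15,0.2],0],[[1.5,-0.3,0.5],0],[[3,-0.3,0.5],0],[[4.5,-0.3,0.5],0],[[5.7,-0.3,0.5],0],[[6.5,-0.3,0.5],0],[[6.8,-0.3,0.5],0],[[7,-0.3,0.5],0]]' && python3 -m pendant '[[[0.4,0,0],0],[[0.8,0,0],0],[[1.2,0,0],0],[[1.6,0,0],0],[[2,0,0],0],[[2.4,0,0],0],[[2.8,0,0],0],[[3,0,0],0]]' && python3 - <<'E'
from h import *
from station import grab_frame
go([.5165,.1904,.149],-113.3)
f=grab_frame("scene");cv2.imwrite("pics/s5.png",cv2.resize(f["color"][20:250,340:520],None,fx=2.5,fy=2.5))
E
```

```text
time: 8.4
eef_pos: [0.5144, 0.1922, 0.2441]
ee_rot: [[-0.0, -0.399, -0.917], [0.0, -0.917, 0.399], [-1.0, -0.0, 0.0]]
ft_force: [0.1, -0.3, -3.3]
grip_width: 0.168
time: 9.2
eef_pos: [0.5141, 0.1919, 0.2137]
ee_rot: [[-0.001, -0.399, -0.917], [-0.0, -0.917, 0.399], [-1.0, 0.0, 0.0]]
ft_force: [-0.7, 0.2, -3.2]
grip_width: 0.172
tcp [0.5141 0.1919 0.2137] yaw -113.51 tilt -1.0 delta cm [ 6.47  0.04 -0.28] spin -0.21 q [  -6.7   20.1  -21.2  106.     8.6   55.5 -145.1] F [-0.7  0.2 -3.2] t 9.2 w 0.172
```

View pics/s5.png

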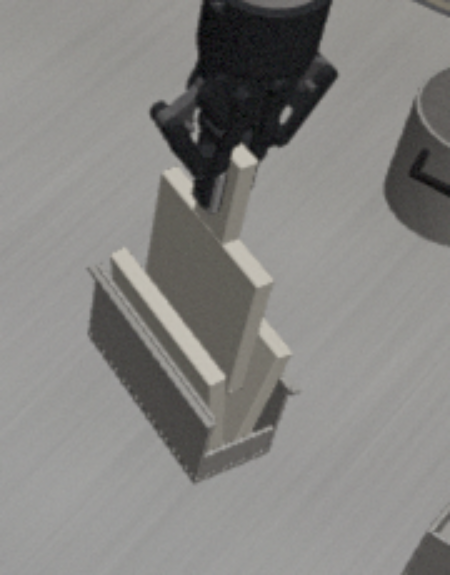

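The paddle's foot is inside the gap between both boards, near crop (235,390), with no contact force yet. I keep going down slowly.

```bash
python3 -m pendant '[[[0.4,0,0],0],[[0.8,0,0],0],[[1.2,0,0],0],[[1.6,0,0],0],[[2,0,0],0],[[2.4,0,0],0],[[2.8,0,0],0],[[3.2,0,0],0]]' && python3 -m pendant '[[[0.2,0,0],0],[[0.4,0,0],0],[[0.7,0,0],0],[[1,0,0],0],[[1.3,0,0],0],[[1.6,0,0],0],[[1.6,0,0],0],[[1.6,0,0],0]]' && python3 - <<'E'
from h import *
from station import grab_frame
go([.5165,.1904,.149],-113.3)
f=grab_frame("scene");cv2.imwrite("pics/s6.png",cv2.resize(f["color"][20:250,340:520],None,fx=2.5,fy=2.5))
E
```

```text
time: 10.05
eef_pos: [0.5143, 0.192, 0.1819]
ee_rot: [[-0.0, -0.399, -0.917], [-0.0, -0.917, 0.399], [-1.0, 0.0, 0.0]]
ft_force: [0.2, -0.1, -3.1]
grip_width: 0.166
time: 10.85
eef_pos: [0.5159, 0.1923, 0.1703]
ee_rot: [[0.004, -0.399, -0.917], [-0.0, -0.917, 0.399], [-1.0, -0.001, -0.004]]
ft_force: [-5.9, -4.6, 23.4]
grip_width: 0.17
tcp [0.5159 0.1923 0.1703] yaw -113.51 tilt -0.99999 delta cm [ 2.13  0.15 -0.12] spin -0.21 q [  -7.5   23.2  -20.4  108.1   10.5   50.3 -146.6] F [-5.9 -4.6 23.4] t 10.85 w 0.17
```

View pics/s6.png

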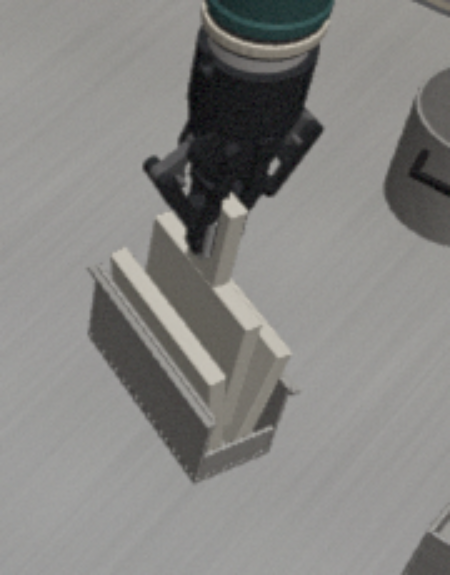

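```bash
python3 -m pendant '[[[0,0,0],0],[[0,0,0],0],[[0,0,0],0],[[0,0,0],0],[[0.1,0,0],0],[[0.1,0,0],0],[[0.2,0,0],0],[[0.2,0,0],0]]' && python3 - <<'E'
from h import *
from station import grab_frame
go([.5165,.1904,.149],-113.3)
print(readout.sense()["torque"])
f=grab_frame("scene");pickle.dump(f,open("scene7.pkl","wb"));cv2.imwrite("pics/s7.png",cv2.resize(f["color"][70:220,360:480],None,fx=4,fy=4,interpolation=cv2.INTER_CUBIC))
f=grab_frame("top");pickle.dump(f,open("top7.pkl","wb"));cv2.imwrite("pics/t7.png",cv2.resize(f["color"][130:290,90:250],None,fx=3.7,fy=3.7,interpolation=cv2.INTER_CUBIC))
E
```

```text
time: 11.7
eef_pos: [0.5164, 0.1926, 0.1694]
ee_rot: [[0.006, -0.399, -0.917], [-0.0, -0.917, 0.399], [-1.0, -0.002, -0.005]]
ft_force: [-6.7, -5.1, 29.1]
grip_width: 0.167
tcp [0.5164 0.1926 0.1694] yaw -113.5 tilt -0.99998 delta cm [ 2.04  0.2  -0.08] spin -0.2 q [  -7.5   23.2  -20.4  108.2   10.5   50.1 -146.7] F [-6.7 -5.1 29.1] t 11.7 w 0.167
[-1.6982503   2.01546491  0.06249776]
```

View pics/s7.png

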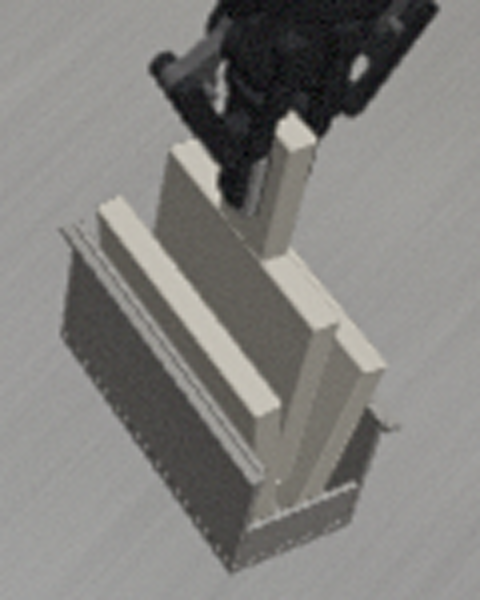

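View pics/t7.png

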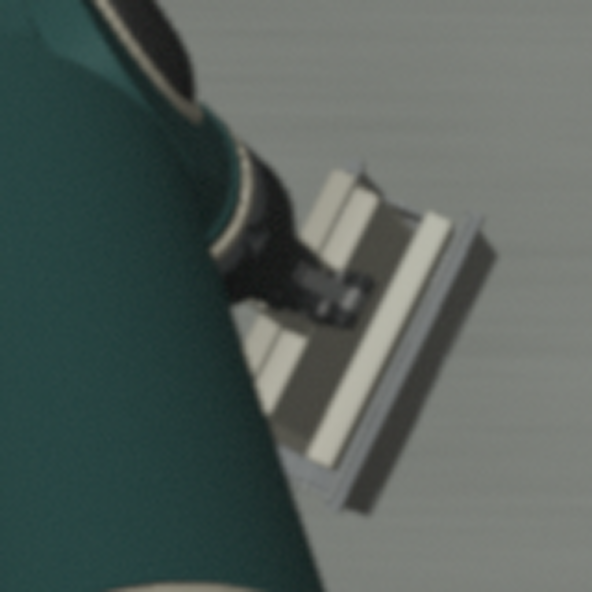

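There is about 30 N of resistance with the underside near 30 mm, more than expected. Before pushing further I measure how the paddle sits between the boards.

```bash
python3 - <<'E'
from h import *
C=np.array([.5165,.1904]);th=np.radians(156.7);a=np.array([np.cos(th),np.sin(th)]);n=np.array([a[1],-a[0]])
for nm in("scene0","scene7","top0","top7"):
    f=pickle.load(open(nm+".pkl","rb"));W=world(f);A=(W[...,:2]-C)@a;N=(W[...,:2]-C)@n;z=W[...,2];br=f["color"].min(2)>125
    s=(abs(A)<.09)&(abs(N)<.06)
    for lo,hi,sg in((.105,.122,-1),(.105,.122,1),(.152,.164,0)):
        k=s&br&(z>lo)&(z<hi)
        if sg: k&=(N*sg>.012)
        if k.sum()>20:
            sl=np.polyfit(A[k],N[k],1);print(nm,lo,sg,k.sum(),"z",np.median(z[k]).round(4),"A",np.percentile(A[k],[2,98]).round(4),"N",np.percentile(N[k],[2,50,98]).round(4),"slope deg",np.degrees(sl[0]).round(2))
    # paddle visible face and end slices
    if nm=="scene7":
        for z0 in np.arange(.03,.16,.01):
            k=s&(abs(z-z0)<.003)
            q=k&(A<-.055)&(abs(N)<.045)
            print(z0.round(2),k.sum(),np.sort(N[q]).round(3)[::max(1,q.sum()//14)])
E
```

```text
scene0 0.105 -1 479 z 0.1153 A [-0.0725  0.0715] N [-0.0358 -0.029  -0.0215] slope deg 0.06
scene0 0.105 1 390 z 0.1157 A [-0.0722  0.0702] N [0.0226 0.029  0.0368] slope deg -0.12
scene7 0.105 -1 480 z 0.1153 A [-0.0725  0.0723] N [-0.0357 -0.0289 -0.0218] slope deg -0.01
scene7 0.105 1 138 z 0.1154 A [-0.0747  0.0076] N [0.0228 0.032  0.0371] slope deg 4.36
0.03 179 [-0.036 -0.035 -0.035 -0.034 -0.02  -0.018 -0.013 -0.01  -0.004  0.003
  0.008  0.01   0.014  0.022  0.031  0.033]
0.04 159 [-0.036 -0.035 -0.035 -0.034 -0.024 -0.017 -0.003  0.002  0.009  0.01
  0.012  0.018  0.023  0.033  0.033  0.034]
0.05 168 [-0.036 -0.035 -0.035 -0.035 -0.034 -0.019 -0.014 -0.001  0.01   0.012
  0.014  0.017  0.023  0.032  0.034  0.037]
0.06 155 [-0.037 -0.036 -0.035 -0.035 -0.032 -0.004  0.001  0.012  0.013  0.014
  0.018  0.025  0.033  0.033  0.034]
0.07 103 [-0.036 -0.035 -0.034 -0.02  -0.014 -0.002  0.003  0.014  0.015  0.016
  0.02   0.031  0.032  0.034  0.035]
0.08 177 [-0.042 -0.041 -0.039 -0.036 -0.024 -0.016  0.003  0.016  0.017  0.018
  0.02   0.03   0.033  0.035  0.043]
0.09 192 [-0.039
[... 691 characters left out ...]
.006 -0.006 -0.006 -0.006 -0.004 -0.003
 -0.002  0.001  0.001  0.002  0.003  0.004  0.006  0.007  0.008]
0.15 310 [-0.007 -0.005 -0.005 -0.004 -0.004 -0.003 -0.001 -0.001 -0.001  0.001
  0.001  0.002  0.003  0.003  0.004  0.005  0.005  0.007  0.008  0.008]
top0 0.105 -1 492 z 0.1158 A [-0.0705  0.0713] N [-0.037  -0.0308 -0.0244] slope deg 0.23
top0 0.105 1 390 z 0.1155 A [-0.0705  0.0698] N [0.0225 0.0283 0.0342] slope deg -0.13
top7 0.105 -1 518 z 0.1158 A [-0.0717  0.072 ] N [-0.0373 -0.0309 -0.0243] slope deg -0.13
top7 0.105 1 214 z 0.1159 A [-0.0731  0.0398] N [0.0198 0.0267 0.0348] slope deg -0.66
top7 0.152 0 30 z 0.1526 A [-0.0584  0.0584] N [-0.0078  0.0001  0.0039] slope deg -0.11
```

The boards haven't moved, and the paddle is centred (N −7 to +8 mm), so its foot is friction-wedged at exactly the 15 mm gap height. Instead of forcing it down, I ease up slightly, raise the grip, and rock sideways to slide each foot outward.

```bash
python3 -m pendant '[[[-0.4,0,0],0],[[-0.4,-0.2,0],0],[[-0.4,-0.4,0],0],[[-0.4,-0.6,0],0],[[-0.4,-0.8,0],0],[[-0.4,-0.8,0],0],[[-0.4,-0.8,0],0],[[-0.4,-0.8,0],0]]' - 90 && python3 -c "
from h import *
go([.5145,.192,.149],-113.3)"
```

```text
time: 12.6
eef_pos: [0.5169, 0.1954, 0.1682]
ee_rot: [[-0.003, -0.4, -0.917], [-0.007, -0.917, 0.4], [-1.0, 0.008, 0.0]]
ft_force: [-2.9, -9.7, 11.0]
grip_width: 0.157
tcp [0.5169 0.1954 0.1682] yaw -113.57 tilt -0.99997 delta cm [1.93 0.39 0.08] spin -0.27 q [  -8.1   23.7  -20.3  107.5   10.7   50.9 -147.2] F [-2.9 -9.7 11. ] t 12.6 w 0.157
```

```bash
python3 -m pendant '[[[0,0.3,0],0],[[0,0.6,0],0],[[0.1,0.9,0],0],[[0.1,1.2,0],0],[[0.1,1.5,0],0],[[0.1,1.6,0],0],[[0.1,1.6,0],0],[[0.1,1.6,0],0]]' && python3 -c "
from h import *
go([.5145,.192,.149],-113.3)"
```

```text
time: 13.4
eef_pos: [0.5106, 0.1846, 0.1667]
ee_rot: [[-0.001, -0.399, -0.917], [-0.0, -0.917, 0.399], [-1.0, 0.001, 0.001]]
ft_force: [0.7, 1.1, -3.3]
grip_width: 0.165
tcp [0.5106 0.1846 0.1667] yaw -113.51 tilt -1.0 delta cm [ 1.77 -0.84 -0.06] spin -0.21 q [  -6.8   22.9  -20.4  109.1   10.2   49.8 -145.9] F [ 0.7  1.1 -3.3] t 13.4 w 0.165
```

The foot is free now, with no contact force. I re-centre while going down.

```bash
python3 -m pendant '[[[0,-0.2,0],0],[[0.1,-0.4,0],0],[[0.2,-0.6,0],0],[[0.3,-0.6,0],0],[[0.5,-0.6,0],0],[[0.7,-0.6,0],0],[[0.8,-0.6,0],0],[[0.8,-0.6,0],0]]' && python3 - <<'E'
from h import *
from station import grab_frame
go([.5145,.192,.149],-113.3)
f=grab_frame("scene");cv2.imwrite("pics/s8.png",cv2.resize(f["color"][70:220,360:480],None,fx=4,fy=4,interpolation=cv2.INTER_CUBIC))
E
```

```text
time: 14.2
eef_pos: [0.5134, 0.19, 0.159]
ee_rot: [[-0.0, -0.399, -0.917], [-0.0, -0.917, 0.399], [-1.0, 0.0, 0.0]]
ft_force: [-0.1, -0.0, -3.3]
grip_width: 0.163
tcp [0.5134 0.19   0.159 ] yaw -113.52 tilt -1.0 delta cm [ 1.   -0.22 -0.03] spin -0.22 q [  -7.5   23.9  -20.3  108.9   10.7   49.1 -146.7] F [-0.1 -0.  -3.3] t 14.2 w 0.163
```

View pics/s8.png

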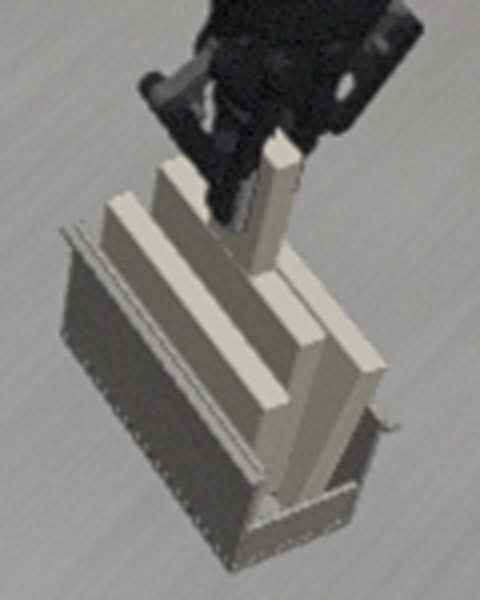

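Board_b has come upright, board_a still leans, and the paddle has gone lower with no load. I continue down.

```bash
python3 -m pendant '[[[0.1,0,0],0],[[0.2,0,0],0],[[0.3,0,0],0],[[0.4,0,0],0],[[0.5,0,0],0],[[0.6,0,0],0],[[0.6,0,0],0],[[0.6,0,0],0]]' && python3 - <<'E'
from h import *
from station import grab_frame
go([.5145,.192,.149],-113.3)
f=grab_frame("scene");cv2.imwrite("pics/s9.png",cv2.resize(f["color"][70:220,360:480],None,fx=4,fy=4,interpolation=cv2.INTER_CUBIC))
W=world(f);C=np.array([.5165,.1904]);th=np.radians(156.7);a=np.array([np.cos(th),np.sin(th)]);n=np.array([a[1],-a[0]])
A=(W[...,:2]-C)@a;N=(W[...,:2]-C)@n;z=W[...,2]
k=(abs(A)<.09)&(abs(N)<.06)&(f["color"].min(2)>165)&(z>.1)
h,e=np.histogram(z[k],bins=np.arange(.1,.22,.004));print([(round(x,3),c) for x,c in zip(e,h) if c>10])
for lo,hi in((.122,.16),(.16,.22)):
    q=k&(z>lo)&(z<hi); print(np.percentile(z[q],[50,90,97]).round(4),np.percentile(N[q],[3,97]).round(4),np.percentile(A[q],[3,97]).round(4))
E
```

```text
time: 15.05
eef_pos: [0.5135, 0.1902, 0.1532]
ee_rot: [[-0.0, -0.399, -0.917], [-0.0, -0.917, 0.399], [-1.0, 0.0, 0.0]]
ft_force: [0.2, -0.2, -3.0]
grip_width: 0.163
tcp [0.5135 0.1902 0.1532] yaw -113.51 tilt -1.0 delta cm [ 0.42 -0.21 -0.02] spin -0.21 q [  -7.6   24.3  -20.1  109.1   10.9   48.4 -146.9] F [ 0.2 -0.2 -3. ] t 15.05 w 0.163
[(np.float64(0.112), np.int64(283)), (np.float64(0.116), np.int64(296)), (np.float64(0.128), np.int64(21)), (np.float64(0.132), np.int64(168)), (np.float64(0.136), np.int64(11)), (np.float64(0.2), np.int64(31)), (np.float64(0.204), np.int64(16))]
[0.1335 0.1355 0.1363] [-0.0081  0.0038] [-0.061   0.0624]
[0.2034 0.2049 0.2059] [-0.0078  0.0042] [-0.0175 -0.0012]
```

View pics/s9.png

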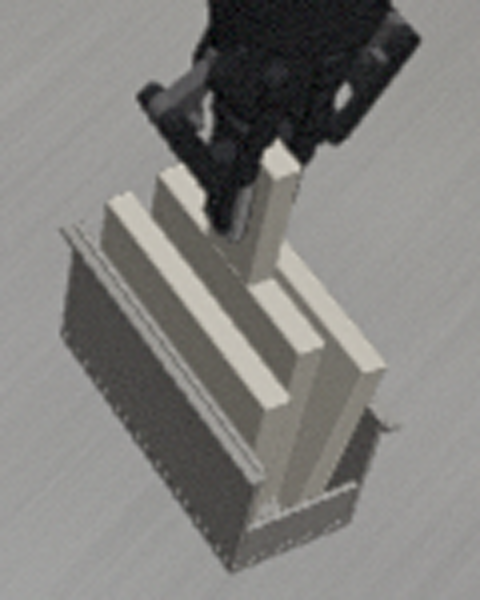

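The paddle didn't slip in the grip: body top is 0.1335, so the underside is about 13.5 mm up and 7.5 mm above the floor. Board_a still leans. I go down to about 2 mm above the floor, then nudge +n to slide board_a's foot outward.

```bash
python3 -m pendant '[[[0.2,0,0],0],[[0.4,0,0],0],[[0.5,0,0],0],[[0.5,-0.2,0],0],[[0.5,-0.4,0],0],[[0.5,-0.6,0],0],[[0.5,-0.8,0],0],[[0.5,-0.9,0],0]]' && python3 -c "
from h import *
go([.5165,.1904,.147],-113.3)"
```

```text
time: 15.9
eef_pos: [0.5171, 0.1987, 0.1482]
ee_rot: [[-0.0, -0.399, -0.917], [0.0, -0.917, 0.399], [-1.0, -0.0, 0.0]]
ft_force: [-0.0, -1.6, -3.2]
grip_width: 0.164
tcp [0.5171 0.1987 0.1482] yaw -113.5 tilt -1.0 delta cm [ 0.12  0.79 -0.28] spin -0.2 q [  -8.5   25.3  -20.   108.4   11.3   48.2 -147.8] F [-0.  -1.6 -3.2] t 15.9 w 0.164
```

```bash
python3 -m pendant '[[[0,0.2,0],0],[[0,0.5,0],0],[[0,0.8,0],0],[[0,0.8,0],0],[[0,0.8,0],0],[[0,0.8,0],0],[[0,0.8,0],0],[[0,0.8,0],0]]' && python3 - <<'E'
from h import *
from station import grab_frame
go([.5165,.1904,.147],-113.3)
C=np.array([.5165,.1904]);th=np.radians(156.7);a=np.array([np.cos(th),np.sin(th)]);n=np.array([a[1],-a[0]])
f=grab_frame("scene");cv2.imwrite("pics/s10.png",cv2.resize(f["color"][70:220,360:480],None,fx=4,fy=4,interpolation=cv2.INTER_CUBIC))
W=world(f);A=(W[...,:2]-C)@a;N=(W[...,:2]-C)@n;z=W[...,2]
s=(abs(A)<.09)&(abs(N)<.06)&(f["color"].min(2)>165)
for lo,hi in((.108,.12),(.122,.14)):
  for sg in(-1,1):
    q=s&(z>lo)&(z<hi)&((N*sg>.01) if lo<.12 else True)
    print(lo,sg,q.sum(),np.median(z[q]).round(4),np.percentile(N[q],[3,97]).round(4),np.percentile(A[q],[3,97]).round(4))
E
```

```text
time: 16.7
eef_pos: [0.5139, 0.1912, 0.1483]
ee_rot: [[0.0, -0.399, -0.917], [0.0, -0.917, 0.399], [-1.0, -0.0, 0.0]]
ft_force: [-0.2, 0.7, -3.5]
grip_width: 0.161
tcp [0.5139 0.1912 0.1483] yaw -113.5 tilt -1.0 delta cm [ 0.13 -0.02 -0.27] spin -0.2 q [  -7.8   24.8  -20.   109.2   11.2   47.9 -147.1] F [-0.2  0.7 -3.5] t 16.7 w 0.161
0.108 -1 386 0.116 [-0.0289 -0.0165] [-0.0689  0.0702]
0.108 1 198 0.1161 [0.0172 0.0296] [-0.0723 -0.0019]
0.122 -1 198 0.1287 [-0.0075  0.0049] [-0.0612  0.063 ]
0.122 1 198 0.1287 [-0.0075  0.0049] [-0.0612  0.063 ]
```

View pics/s10.png

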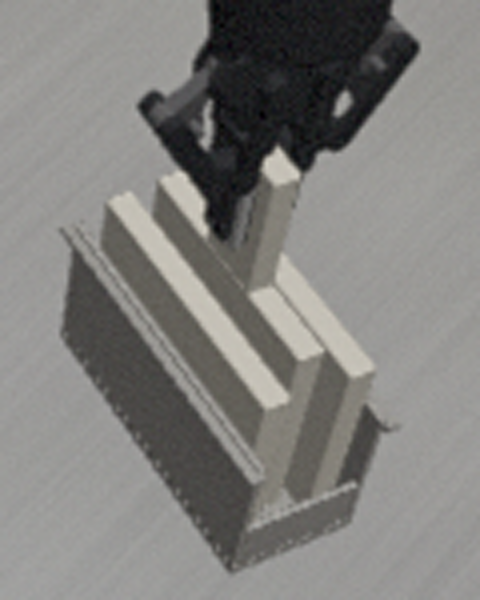

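All three now stand upright: board tops are at N −29…−16 and 17…30 mm, z = 0.116, with the paddle between them and its underside about 2.7 mm above the floor. I lower it the last bit and let go.

```bash
python3 -m pendant '[[[0.05,0,0],0],[[0.1,0,0],0],[[0.15,0,0],0],[[0.2,0,0],0],[[0.22,0,0],0],[[0.22,0,0],0],[[0.22,0,0],0],[[0.22,0,0],0]]' && python3 -m pendant '[[[0,0,0],0],[[0,0,0],0],[[0,0,0],0],[[0,0,0],0],[[0,0,0],0],[[0,0,0],0],[[0,0,0],0],[[0,0,0],0]]' 0.6 20 && python3 - <<'E'
from h import *
from station import grab_frame
go([.5165,.1904,.147],-113.3)
f=grab_frame("scene");cv2.imwrite("pics/s11.png",cv2.resize(f["color"][70:220,360:480],None,fx=4,fy=4,interpolation=cv2.INTER_CUBIC))
E
```

```text
time: 17.55
eef_pos: [0.5139, 0.1911, 0.1461]
ee_rot: [[-0.0, -0.399, -0.917], [-0.0, -0.917, 0.399], [-1.0, 0.0, -0.0]]
ft_force: [-0.0, -0.7, -3.3]
grip_width: 0.165
time: 18.35
eef_pos: [0.5139, 0.1911, 0.146]
ee_rot: [[-0.0, -0.399, -0.917], [-0.0, -0.917, 0.399], [-1.0, 0.0, 0.0]]
ft_force: [0.5, -0.2, -0.7]
grip_width: 0.598
tcp [0.5139 0.1911 0.146 ] yaw -113.52 tilt -1.0 delta cm [-0.1  -0.04 -0.27] spin -0.22 q [  -7.8   24.9  -20.   109.3   11.2   47.7 -147.2] F [ 0.5 -0.2 -0.7] t 18.35 w 0.598
```

View pics/s11.png

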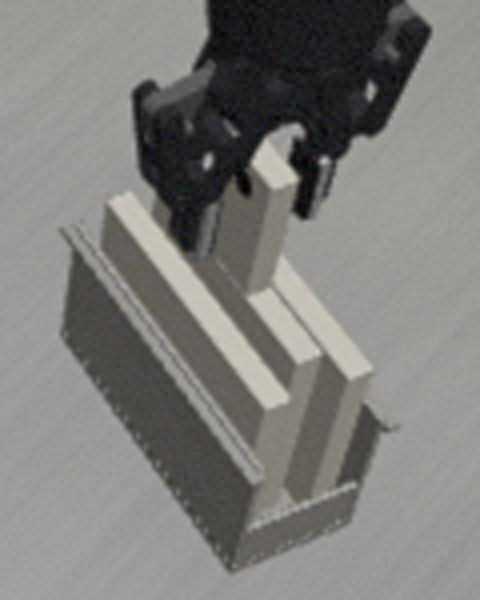

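The paddle is released and stands upright on its own, with the fingers clear on both sides. I retreat straight up.

```bash
python3 -m pendant '[[[-0.5,0,0],0],[[-1.5,0,0],0],[[-3,0,0],0],[[-4.5,0,0],0],[[-6,0,0],0],[[-8,0,0],0],[[-10,0,0],0],[[-11,0,0],0]]' && python3 -m pendant '[[[-1,0,0],0],[[-2,0,1],0],[[-2,0,3],0],[[-2,0,6],0],[[-2,0,9],0],[[-2,0,12],0],[[-2,0,14],0],[[-2,0,15],0]]' && python3 - <<'E'
from h import *
from station import grab_frame
go([.5165,.1904,.147],-113.3)
C=np.array([.5165,.1904]);th=np.radians(156.7);a=np.array([np.cos(th),np.sin(th)]);n=np.array([a[1],-a[0]])
f=grab_frame("scene");cv2.imwrite("pics/s12.png",f["color"]);cv2.imwrite("pics/s12c.png",cv2.resize(f["color"][70:220,360:480],None,fx=4,fy=4,interpolation=cv2.INTER_CUBIC))
W=world(f);A=(W[...,:2]-C)@a;N=(W[...,:2]-C)@n;z=W[...,2]
s=(abs(A)<.09)&(abs(N)<.06)&(f["color"].min(2)>160)
for lo,hi,g in((.108,.12,N<-.01),(.108,.12,N>.01),(.122,.14,N<1),(.18,.21,N<1)):
    q=s&(z>lo)&(z<hi)&g
    print(lo,q.sum(),np.median(z[q]).round(4),np.percentile(N[q],[3,97]).round(4),np.percentile(A[q],[3,97]).round(4))
E
```

```text
time: 19.2
eef_pos: [0.5147, 0.1916, 0.2587]
ee_rot: [[0.003, -0.399, -0.917], [0.001, -0.917, 0.399], [-1.0, -0.002, -0.003]]
ft_force: [0.3, 0.0, -0.4]
grip_width: 0.601
time: 20.0
eef_pos: [0.3745, 0.2517, 0.2761]
ee_rot: [[-0.0, -0.397, -0.918], [-0.0, -0.918, 0.397], [-1.0, 0.0, -0.0]]
ft_force: [-0.2, -0.7, 0.3]
grip_width: 0.604
tcp [0.3745 0.2517 0.2761] yaw -113.38 tilt -1.0 delta cm [ 1.292e+01 -1.000e-02 -1.547e+01] spin -0.08 q [ -12.3    6.5  -27.5  114.     3.4   60.4 -154.7] F [-0.2 -0.7  0.3] t 20.0 w 0.604
0.108 391 0.1159 [-0.0291 -0.0165] [-0.0691  0.0702]
0.108 239 0.1161 [0.0159 0.0287] [-0.0717  0.0714]
0.122 209 0.1261 [-0.0071  0.0048] [-0.06    0.0627]
0.18 116 0.1958 [-0.0069  0.0057] [-0.0154  0.0206]
```

View pics/s12.png

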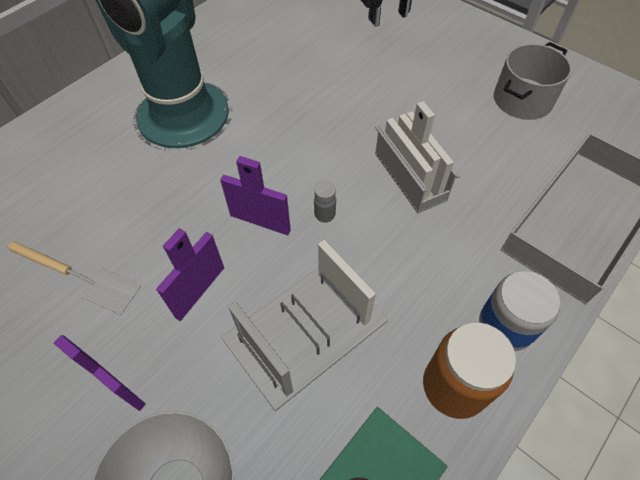

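View pics/s12c.png

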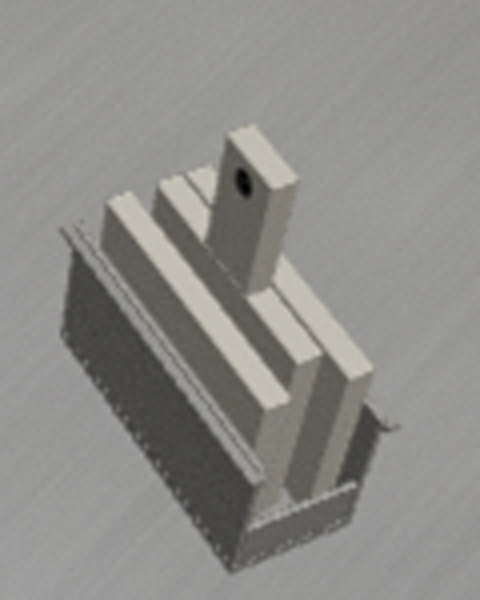

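The paddle's handle top is at z 0.196 and its body top at 0.126, so it rests on the floor. The boards beside it stand upright with their tops at 0.116. The arm is clear and nothing else has moved, so I hand in.

```bash
python3 -c "
from station import manip
print(manip.finish_job())"
```

```text
the job is handed in; nothing more can be done
None
```

I put the white paddle board away in the steel bin, handle up. It stands upright between the two small boards, and I handed the job in at about 20 s of the 42 s allowed.

- **The one hitch:** the first push down jammed at about 29 N with the paddle about 30 mm above the table, where I expected only a few newtons. I didn't force it. I eased up, raised the grip force and moved the paddle sideways both ways, which slid the two boards' feet outward. It then went down with almost no resistance.
- **Letting go:** I nudged the second board upright, lowered the paddle until the estimated gap to the floor was about 0.5 mm, and opened the gripper.
- **Last checks:** after the arm had backed off, the paddle's handle top was at 0.196 m and its body top at 0.126 m, which matches it resting on the bin floor. Both small boards' tops were at 0.116 m, which matches upright boards. Nothing else looked moved in the scene view, including the purple look-alikes, and the arm was touching nothing.
- **Disagreements:** during the moves the camera and arm positions differed by 2–4 mm, which was within the room available. One measurement of the paddle's angle was about 3 degrees off the others. I put that down to a noisy fit, because the paddle's top edge agreed with the bin to about 1 degree.

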